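# Wedge a seal stone tight in its carving bed

## Robot

A 6-joint arm with a two-finger parallel gripper is mounted at the origin on a cart in front of the work surface, level with it; the furniture and walls round the work are solid. World frame = base frame: x ahead of the robot, y to its left, z up, the work surface at z = 0. Lengths are in m, angles in rad, forces in N, time in s.
With the tool pointing down it reaches from about 0.425 to 0.95 m from the base axis. Payload 3.5 kg.
Tool frame: the origin (TCP) lies midway between the tips of the shut fingers; the grasp point (between the pads) lies 19 mm behind it; x points along the fingers, y is the direction in which the jaws open and shut, and the axes are right-handed (so a half turn about x gives the same grasp; the last joint's range is limited). The gripper opens to 85 mm and grips with 20 to 120 N. Pads are 22 mm wide; open, the fingers measure 114 mm over their backs; the gripper's body (76 mm by 85 mm) begins 54 mm behind the grasp point. The pads swing forward as they close: fully open they stand 13 mm farther back than shut.
Start: joints at [1.08, 0.286, 1.577, -0, 1.279, -0.15], TCP at [0.226, 0.636, 0.231] pointing down, gripper open.
Joint ranges: [-2.77, 2.77], [-0.9, 2.22], [0.21, 2.48], [-1.53, 4.67], [0.24, 2.81], [-2.84, 2.84]. Speed limits (rad/s): [2.79, 2.79, 3.14, 3.14, 3.14, 3.14].

## Interface

Orientations are given as a unit quaternion [x, y, z, w].
In Python, from plant import ctrl, vision gives the robot as it stands. The module is installed in compiled form; this text tells all that it offers.
- The arm moves only by the tool play_rows, never from a script. Its arguments are lists of equal length, an entry for each row: "claw": the closure in counts, from 0 (fully open) to 255 (shut); "travel": the shift along the tool's x, y, z in m, a list of three; "dr": the turn, a rotation vector about the tool's x, y, z in rad, a list of three. In form: {"claw": [claw, ...], "travel": [[tx, ty, tz], ...], "dr": [[wx, wy, wz], ...]}. A call has 1 to 20 rows; each row is the pose to reach, as a shift and turn from the pose measured when the call began, along the tool's axes at that moment; what a row does not reach only later rows make up. A row lasts 1/10 s, in which the tool goes at most 50 mm and 8.59 degrees, less where a joint would pass 70% of its speed; a pose out of reach is approached as far as the arm can. A call with a gripper value outside its range is refused whole. The fingers move at their own pace and stop on an object; "force" is the grip in N (left out, the last holds). Time passes only in rows, so rows that repeat a pose let the fingers close. It gives the time, the measured TCP pose, the force and the opening at its end, in the units of the state.
- ctrl.get_state(): the state, without advancing time (a new reading comes with each control period).
- vision.read_camera(name): name is "side" or "top" or "wrist"; returns a dict with "img" (400x640x3 uint8, red, green, blue), "range_z" (400x640 float32, m along the optical axis (not along the pixel's ray), 0 where there is no reading), "K" (3x3 intrinsics, pixels), "world_to_cam" (4x4, takes a point from world to camera coordinates). Camera axes: x right, y up, looking along -z (the intrinsics and any distortion apply to the point x, -y, -z); pixel columns grow to the right and rows downward; lengths in m; the calibration is good to about 2 mm. A picture is of the moment at which its call begins.
- ctrl.sign_off(): hands the job in, once; it reports no verdict.
The state is a dict: "time": time; "qpos": joint angles; "dq": joint speeds; "joint_efforts": joint torques, N m; "eef_pos": TCP position; "tcp_rot": TCP orientation; "contact_force": force on the tool from outside, world axes, zero at the start; "wrist_torque": the same for the moment, N m; "opening": opening from 0.0 (shut) to 1.0 (fully open).
Only numpy, scipy, OpenCV 4.12 (cv2) and the standard library are available. Lean on these libraries where they do the work, as an engineer would, in place of code of your own. Each camera call takes 0.05 s, during which the arm holds its last target.

## Task

Take the wooden wedge out of its rack and stand it, thin end first, in the open slot beside the dark stone in the tilted carving bed, then let go of it. With the fingers shut, tap its head down along the slot until it goes no further and the stone is locked tight. Leave the tin and the pebble where they are.

Things in the scene. Friction and masses are not known exactly. Their poses are not given: they have to be found in the camera images.
- wedge_grip (a point): Loose light wooden wedge, 85 mm long, 40 g, symmetric: parallel sides 24 mm apart (along its x), tapered faces (along its y) 23 mm apart at the head and 5 mm at the tip (12 degrees). This point is on its middle axis, 70 mm from the tip, 15 mm below the head: grip it here across the parallel sides. z from tip to head. It starts upright, tip down, in the rack
- wedge_head (a point): Middle of the wedge's flat head (thick end, 24 x 23 mm), the face to tap; axes as wedge_grip. Dropped in the slot by hand the wedge stays loose until its head is about 47 mm out of the mouth; driven home it stops with the head about 30 mm out. Driving it home takes 9 to 14 N along the slot, rising on the way; it then stays by friction
- wedge_tip (a point): Middle of the wedge's thin end (24 x 5 mm), the end that goes into the slot; axes as wedge_grip. Loose it goes about 38 mm below the mouth, driven home about 55 mm
- slot_mouth (a point): Middle of the open mouth of the wedge slot in the carving bed, about 94 mm up. z points out of the slot along its middle axis, about 31 degrees from vertical, leaning to the robot; the wedge goes in along -z, its z along this z. x: the slot's long direction, 32 mm, for the wedge's 24 mm width. y: across it, towards the stone, 13 mm wide at the mouth, narrowing below by 12 degrees
- bed: Fixed wooden carving bed with a foot of 125 x 116 mm and a block that leans 30 degrees, its mouth up and towards the robot, holding the stone and beside it the wedge slot. The walls round the slot are level with the mouth. Origin: middle of the foot's underside, z up
- wedge_rack: Small fixed wooden rack, 64 x 70 mm, 52 mm high, with one loose tapered pocket in which the wedge stands 44 mm deep, its upper 41 mm free. Origin: middle of its underside, z up
- stone: Dark mottled seal stone, 35 x 36 x 68 mm, in the bed beside the slot (on the slot's +y side), standing 6 mm higher than the mouth. It leans with the bed and gives at most 3.5 mm, sideways, against a springy cork pad (3 N per mm). Origin: middle of its underside, at the bottom of the pocket
- tin: Round red tin with a pale lid, 45 mm across, 19 mm high, loose on the table; origin: centre of its underside
- pebble: Brown rounded pebble, 60 x 26 x 17 mm, loose on the table; origin: centre of its underside
There are look-alikes about, which are no part of the job. What is shaped like the part that bears wedge_grip but green, pink or yellow is not meant.

How it is judged:
On the way:
1. the wedge stands started in the slot beside the stone (tip 20 to 50 mm deep), let go by the fingers and not yet tight (z of wedge_tip in the frame of slot_mouth between -0.05 and -0.02 m and x of wedge_tip in the frame of slot_mouth between -0.008 and 0.008 m and y of wedge_tip in the frame of slot_mouth between -0.006 and 0.006 m and angle between the z axis of wedge_grip and the z axis of slot_mouth, either way round below 0.15 rad and contact force between the fingers and wedge below 0.05 N and contact force between wedge and stone below 5 N), for 0.2 s.
At the end, for the whole second after the job is handed in: the wedge sits in the slot, its tip at least 44 mm below the mouth, within 8 mm (along) and 6 mm (across) of the slot's axis and 0.15 rad of its direction, pressing on the stone with more than 5 N by itself, at rest, let go (z of wedge_tip in the frame of slot_mouth below -0.044 m and contact force between wedge and stone above 5 N and linear speed of wedge below 0.005 m/s and x of wedge_tip in the frame of slot_mouth between -0.008 and 0.008 m and y of wedge_tip in the frame of slot_mouth between -0.006 and 0.006 m and angle between the z axis of wedge_grip and the z axis of slot_mouth, either way round below 0.15 rad); the robot touches nothing.
It fails at once if the tin or the pebble is moved more than 25 mm (distance of any of tin, pebble from where it was at the start of the episode above 0.025 m).
It also fails if it takes over 61 s, if anything falls off the work surface, if the arm or the gripper's body presses on something with over 40 N, if the wrist force passes 120 N, or if a joint passes its speed limit or range.

## Working session

There is one attempt and no reset: what is moved stays moved. The work goes in short steps, Python scripts to look and compute and a tool call to move; the robot and the scene stay as the last step left them, time stands still between calls to the robot, and variables do not carry over. Pictures are saved under pics/ and viewed, and the job is handed in when it is done.

Besides the shell and the picture viewer there is one more tool, called after "Request:" as name(argument=value, ...), one argument or row to a line, values as JSON. play_rows: Moves the arm, as the interface text tells. Its arguments: {"type":"object","properties":{"claw":{"type":"array","items":{"type":"number"}},"travel":{"type":"array","items":{"type":"array","items":{"type":"number"}}},"dr":{"type":"array","items":{"type":"array","items":{"type":"number"}}},"force":{"type":"number"}},"required":["claw","travel","dr"]}

```bash
mkdir -p pics; cat > h.py <<'E'
import numpy as np, cv2
from plant import ctrl, vision
from scipy.spatial.transform import Rotation as R
def cam(n,save=None):
    d=vision.read_camera(n)
    if save: cv2.imwrite('pics/'+save,d['img'][:,:,::-1])
    np.savez('%s.npz'%n,**d)
    return d
def pts(d,u,v,z=None):
    z=d['range_z'][v,u] if z is None else z
    K=d['K'];x=(u-K[0,2])/K[0,0]*z;y=(v-K[1,2])/K[1,1]*z
    P=np.stack([x,-y,-z,np.ones_like(z)],-1)
    return (P@np.linalg.inv(d['world_to_cam']).T)[...,:3]
def cloud(d):
    v,u=np.mgrid[0:400,0:640]; return pts(d,u,v)
E
python3 - <<'E'
from h import *
for n in ['side','top','wrist']:
    d=cam(n,n+'0.png'); print(n,d['K'].tolist(),np.linalg.inv(d['world_to_cam'])[:3].round(3).tolist())
print(d.keys()); print(ctrl.get_state())
E
```

```text
side [[498.45485079915505, 0.0, 317.30915916965984], [0.0, 498.45485079915505, 202.28328507348814], [0.0, 0.0, 1.0]] [[-0.985, 0.11, -0.132, 0.367], [-0.171, -0.566, 0.807, 0.69], [0.014, 0.817, 0.576, 0.601]]
top [[445.9549371388932, 0.0, 320.46664950569624], [0.0, 445.9549371388932, 204.1309198816502], [0.0, 0.0, 1.0]] [[0.013, 0.987, -0.16, 0.334], [-0.999, 0.007, -0.04, -0.055], [-0.039, 0.161, 0.986, 0.984]]
wrist [[289.4034858673982, 0.0, 319.34268335939123], [0.0, 289.4034858673982, 195.6157814087486], [0.0, 0.0, 1.0]] [[0.335, -0.906, -0.258, 0.16], [0.942, 0.322, 0.094, 0.658], [-0.002, -0.275, 0.962, 0.373]]
dict_keys(['img', 'range_z', 'K', 'world_to_cam'])
{'time': 0.15, 'qpos': array([ 1.08003236e+00,  2.87024663e-01,  1.57785639e+00, -4.26315876e-05,
        1.27861586e+00, -1.49987471e-01]), 'dq': array([ 0.00094765, -0.00382366, -0.00419294,  0.00187581,  0.00027116,
        0.00243599]), 'joint_efforts': array([ 1.04779563e-03, -4.06602681e+01, -2.93141466e+01, -1.17934114e-04,
        3.91474037e-03,  7.71236728e-06]), 'eef_pos': array([0.2253224 , 0.63572718, 0.23021478]), 'tcp_rot': array([ 0.11925267,  0.69706592, -0.12053975,  0.69666927]), 'contact_force': array([-0.84617494, -0.2842917 , -0.22749715]), 'wrist_torque': array([-0.03569024, -0.01124852, -0.02771751]), 'opening': 1.0028875836290922}
```

View pics/side0.png

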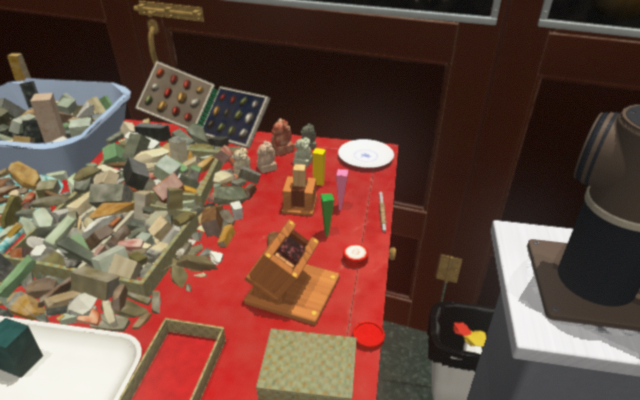

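View pics/top0.png

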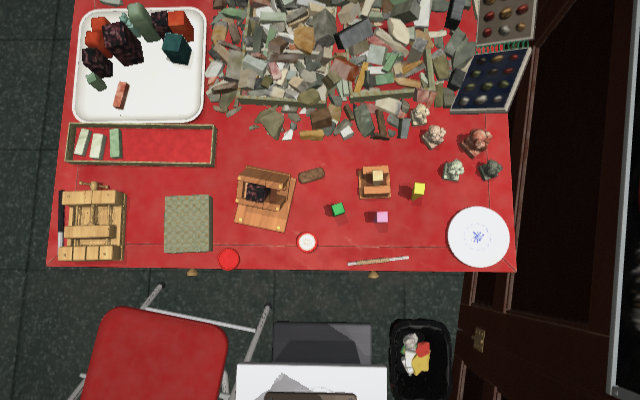

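View pics/wrist0.png

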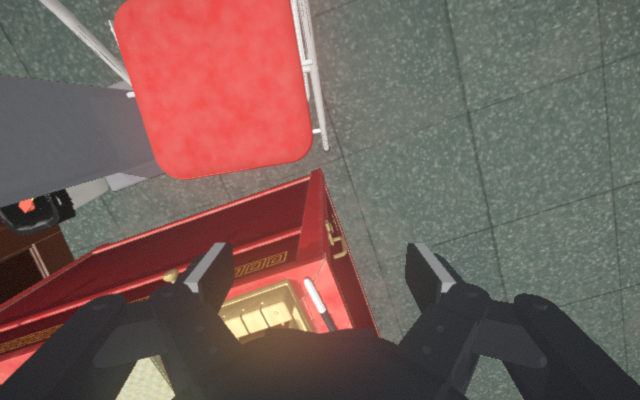

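The top view shows the rack with the plain wedge at about (375,180) and the bed at about (264,198). The tin is at (307,241), the pebble at (312,175), and the green, yellow and pink decoys are around the rack. Next I'll zoom in and measure.

```bash
python3 - <<'E'
from h import *
t=dict(np.load('top.npz'));s=dict(np.load('side.npz'))
a=cv2.resize(t['img'][150:250,225:435,::-1],None,fx=3.8,fy=3.8,interpolation=cv2.INTER_CUBIC)
cv2.imwrite('pics/tz0.png',a)
b=cv2.resize(s['img'][140:325,235:405,::-1],None,fx=3.2,fy=3.2,interpolation=cv2.INTER_CUBIC)
cv2.imwrite('pics/sz0.png',b)
for n,d,r in(('top',t,[(375,174),(375,182),(312,175),(307,241),(262,190),(265,215),(278,225)]),('side',s,[(299,170),(299,180),(297,205),(355,250),(292,250),(290,295)])):
    C=cloud(d)
    for u,v in r: print(n,u,v,C[v,u].round(4))
E
```

```text
top 375 174 [ 0.543  -0.1294  0.0896]
top 375 182 [ 0.5268 -0.1295  0.087 ]
top 312 175 [0.5569 0.0041 0.0178]
top 307 241 [0.4099 0.0124 0.0208]
top 262 190 [0.5052 0.0993 0.1057]
top 265 215 [0.4672 0.1072 0.0113]
top 278 225 [0.4451 0.0775 0.0129]
side 299 170 [ 0.5377 -0.1249  0.0914]
side 299 180 [ 0.538  -0.1254  0.0678]
side 297 205 [ 0.5409 -0.1176  0.0121]
side 355 250 [0.409  0.0074 0.0186]
side 292 250 [0.4989 0.1184 0.0979]
side 290 295 [0.5008 0.1312 0.0128]
```

View pics/tz0.png

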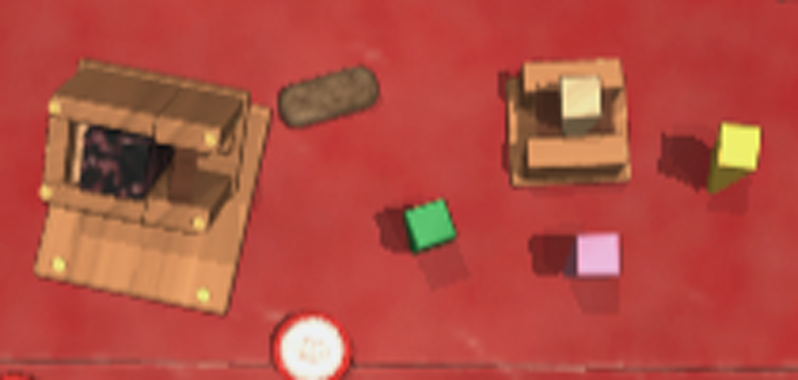

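View pics/sz0.png

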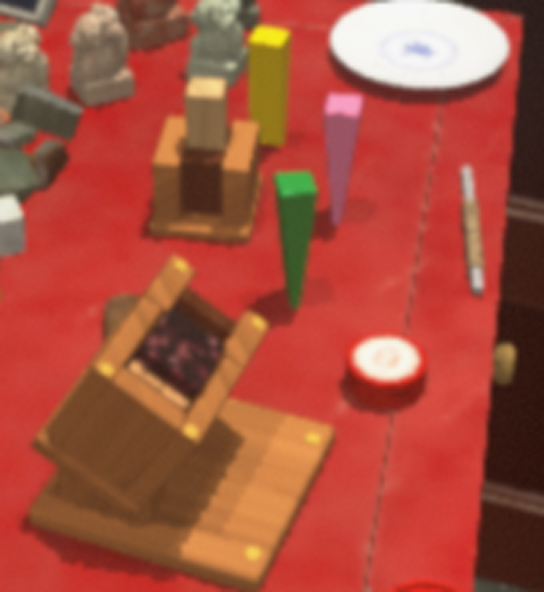

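The bed's slot is on the stone's right side in the top view (world -y), with the rails running along y. The wedge's visible +y face in the rack has parallel edges, so its parallel sides face ±x. Next I'll fit the bed and the wedge numerically and work out the wrist camera offset.

```bash
python3 - <<'E'
from h import *
st=ctrl.get_state();Rt=R.from_quat(st['tcp_rot']).as_matrix();print(Rt.round(3))
w=dict(np.load('wrist.npz'));Wc=np.linalg.inv(w['world_to_cam'])
print('cam in tool',(Rt.T@(Wc[:3,3]-st['eef_pos'])).round(4),(Rt.T@Wc[:3,:3]).round(3).tolist())
t=dict(np.load('top.npz'));s=dict(np.load('side.npz'))
for n,d in(('top',t),('side',s)):
    C=cloud(d);hsv=cv2.cvtColor(d['img'],cv2.COLOR_RGB2HSV)
    # pale wedge: height filter near rack
    m=(C[...,2]>.082)&(C[...,2]<.1)&(abs(C[...,0]-.535)<.04)&(abs(C[...,1]+.128)<.03)
    P=C[m];print(n,'wedge head',m.sum(),P.mean(0).round(4),P.min(0).round(4),P.max(0).round(4))
    print(cv2.minAreaRect((P[:,:2]*1000).astype(np.float32)))
    m=(C[...,2]>.045)&(C[...,2]<.06)&(abs(C[...,0]-.535)<.05)&(abs(C[...,1]+.128)<.05)
    P=C[m];print(n,'rack top',m.sum(),P.mean(0).round(4),cv2.minAreaRect((P[:,:2]*1000).astype(np.float32)))
    m=(C[...,2]>.006)&(C[...,2]<.14)&(abs(C[...,0]-.5)<.1)&(abs(C[...,1]-.1)<.075)
    P=C[m];print(n,'bed',m.sum(),P.min(0).round(3),P.max(0).round(3),cv2.minAreaRect((P[:,:2]*1000).astype(np.float32)))
# plane of block mouth from top: points
C=cloud(t)
for v in range(168,230,3):
    print(v,' '.join('%d:%.0f'%(u,C[v,u,2]*1000) for u in range(234,300,4)))
E
```

```text
[[-0.001  0.334  0.942]
 [-0.002  0.942 -0.334]
 [-1.    -0.002 -0.   ]]
cam in tool [-0.1426 -0.001  -0.0694] [[0.0, 0.275, -0.962], [1.0, 0.001, 0.0], [0.001, -0.962, -0.275]]
top wedge head 139 [ 0.5386 -0.1338  0.0916] [ 0.5268 -0.1455  0.082 ] [ 0.5517 -0.123   0.0966]
((539.2217407226562, -133.9552001953125), (24.267366409301758, 22.20945930480957), 3.345001459121704)
top rack top 526 [ 0.5366 -0.1328  0.0516] ((539.7537841796875, -133.54640197753906), (61.972267150878906, 55.68970489501953), 2.275959014892578)
top bed 3259 [0.401 0.025 0.006] [0.584 0.174 0.113] ((496.1485290527344, 86.12080383300781), (162.40017700195312, 160.53564453125), 76.46734619140625)
side wedge head 120 [ 0.5384 -0.1292  0.0902] [ 0.5269 -0.146   0.0826] [ 0.5515 -0.121   0.0946]
((539.0304565429688, -132.3097686767578), (23.635133743286133, 24.685626983642578), 7.890611171722412)
side rack top 430 [ 0.537  -0.1262  0.0517] ((538.8133544921875, -134.50965881347656), (60.11795425415039, 60.92660903930664), 2.2549262046813965)
side bed 5663 [0.4   0.025 0.006] [0.572 0.175 0.111] ((486.03375244140625, 9
[... 1946 characters left out ...]
2 242:14 246:13 250:11 254:13 258:13 262:984 266:11 270:14 274:13 278:12 282:11 286:11 290:1 294:0 298:-0
216 234:-2 238:11 242:14 246:11 250:12 254:13 258:13 262:9 266:9 270:14 274:14 278:11 282:12 286:13 290:3 294:1 298:1
219 234:13 238:10 242:11 246:10 250:13 254:13 258:14 262:14 266:13 270:12 274:9 278:12 282:10 286:11 290:0 294:-3 298:2
222 234:13 238:12 242:12 246:11 250:12 254:13 258:13 262:16 266:10 270:14 274:12 278:13 282:10 286:9 290:1 294:-1 298:-1
225 234:-0 238:-0 242:-3 246:4 250:12 254:12 258:14 262:13 266:13 270:12 274:15 278:13 282:11 286:-2 290:-0 294:2 298:-1
228 234:0 238:-1 242:0 246:1 250:1 254:4 258:-1 262:10 266:14 270:10 274:14 278:14 282:13 286:4 290:-0 294:1 298:2
```

```bash
cat >> h.py <<'E'
yaw=np.radians(-13.5)
def bedR(yaw=yaw,tilt=30,half=6):
    yb=np.array([-np.sin(yaw),np.cos(yaw),0]);h=np.array([np.cos(yaw),np.sin(yaw),0])
    t=np.radians(tilt);zb=np.array([0,0,np.cos(t)])-np.sin(t)*h;xb=np.cross(yb,zb)
    a=np.radians(half);z=np.cos(a)*zb-np.sin(a)*yb;y=np.cos(a)*yb+np.sin(a)*zb
    return np.stack([xb,y,z],1)   # slot axes columns
def toolR(S): # tool x=-sz, tool y=+sx, tool z=-sy
    return np.stack([-S[:,2],S[:,0],-S[:,1]],1)
def plan(p,Rm):
    st=ctrl.get_state();R0=R.from_quat(st['tcp_rot']).as_matrix()
    tr=R0.T@(np.asarray(p)-st['eef_pos']);dr=R.from_matrix(R0.T@Rm).as_rotvec()
    print('t',round(st['time'],2),'travel',tr.round(4).tolist(),'dr',dr.round(4).tolist(),'rows',round(max(np.linalg.norm(tr)/.05,np.linalg.norm(dr)/.15),1))
    print(' eef',st['eef_pos'].round(4),'F',st['contact_force'].round(2),'open',round(st['opening'],3),'q',st['qpos'].round(2))
E
python3 - <<'E'
from h import *
t=dict(np.load('top.npz'));C=cloud(t)
m=(C[...,0]>.2)&(C[...,0]<.65)&(C[...,1]>-.25)&(C[...,1]<.6)&(C[...,2]<.5)
for y in np.arange(-.25,.6,.05):
    k=m&(abs(C[...,1]-y-.025)<.025); print(round(y,2),round(np.percentile(C[k][:,2],99.5),3),end='; ')
for z in[.094]:
  for px in[(268,192),(270,193)]:
    r0=pts(t,np.array(px[0]),np.array(px[1]),np.array(.5));o=np.linalg.inv(t['world_to_cam'])[:3,3]
    print(px,(o+(r0-o)*(z-o[2])/(r0-o)[2]).round(4))
S=bedR();print(S.round(3))
plan(np.array([.495,.087,.094])+.1*S[:,2],toolR(S))
E
```

```text
-0.25 0.086; -0.2 0.083; -0.15 0.094; -0.1 0.086; -0.05 0.085; -0.0 0.025; 0.05 0.109; 0.1 0.11; 0.15 0.092; 0.2 0.045; 0.25 0.046; 0.3 0.045; 0.35 0.031; 0.4 0.06; 0.45 0.061; 0.5 0.061; 0.55 0.032; (268, 192) [0.5034 0.0888 0.094 ]
(270, 193) [0.5013 0.0847 0.094 ]
[[ 0.842  0.181 -0.508]
 [-0.202  0.979  0.014]
 [ 0.5    0.091  0.861]]
t 0.15 travel [0.0508, -0.4426, 0.3892] dr [1.4012, -0.2973, 0.5] rows 11.8
 eef [0.2253 0.6357 0.2302] F [-0.85 -0.28 -0.23] open 1.003 q [ 1.08  0.29  1.58 -0.    1.28 -0.15]
```

Request:
play_rows(
  claw=[0,0,0,0,0,0,0,0,0,0,0,0,0,0,0,0],
  travel=[
    [0.05,-0.443,0.389],
    [0.05,-0.443,0.389],
    [0.05,-0.443,0.389],
    [0.05,-0.443,0.389],
    [0.05,-0.443,0.389],
    [0.05,-0.443,0.389],
    [0.05,-0.443,0.389],
    [0.05,-0.443,0.389],
    [0.05,-0.443,0.389],
    [0.05,-0.443,0.389],
    [0.05,-0.443,0.389],
    [0.05,-0.443,0.389],
    [0.05,-0.443,0.389],
    [0.05,-0.443,0.389],
    [0.05,-0.443,0.389],
    [0.05,-0.443,0.389],
  ],
  dr=[
    [1.4,-0.3,0.5],
    [1.4,-0.3,0.5],
    [1.4,-0.3,0.5],
    [1.4,-0.3,0.5],
    [1.4,-0.3,0.5],
    [1.4,-0.3,0.5],
    [1.4,-0.3,0.5],
    [1.4,-0.3,0.5],
    [1.4,-0.3,0.5],
    [1.4,-0.3,0.5],
    [1.4,-0.3,0.5],
    [1.4,-0.3,0.5],
    [1.4,-0.3,0.5],
    [1.4,-0.3,0.5],
    [1.4,-0.3,0.5],
    [1.4,-0.3,0.5],
  ],
)

```text
time: 1.75
eef_pos: [0.4434, 0.0897, 0.1808]
tcp_rot: [0.67, 0.309, -0.388, 0.553]
contact_force: [-0.7, -0.1, 0.8]
opening: 0.996
```

```bash
python3 - <<'E'
from h import *
S=bedR();plan(np.array([.495,.087,.094])+.1*S[:,2],toolR(S))
cam('wrist','w1.png');cam('top','top1.png');cam('side','side1.png')
E
```

```text
t 1.75 travel [0.001, 0.0006, 0.0011] dr [0.0042, -0.0002, -0.001] rows 0.0
 eef [0.4434 0.0897 0.1808] F [-0.68 -0.1   0.8 ] open 0.996 q [-0.02 -0.49  2.45 -0.    0.65  0.18]
```

View pics/w1.png

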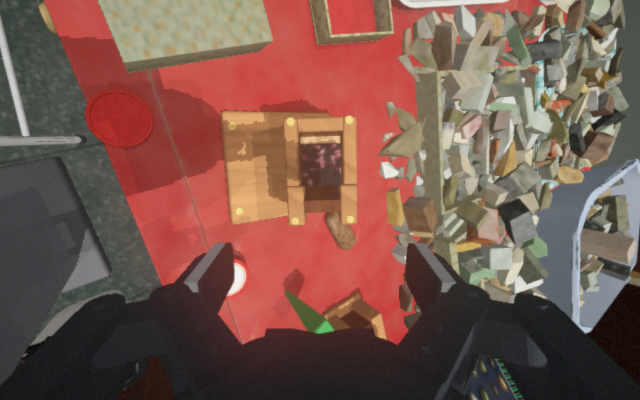

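The wrist view shows the block's four brass pins near (291,121), (350,121), (295,220) and (349,219). The stone is at (322,160) with the slot below it at about (322,195). I'll enlarge this part.

```bash
python3 - <<'E'
from h import *
w=dict(np.load('wrist.npz'))
b=cv2.resize(w['img'][105:235,270:370,::-1],None,fx=4.6,fy=4.6,interpolation=cv2.INTER_CUBIC)
cv2.imwrite('pics/wz1.png',b)
C=cloud(w)
S=bedR();o=np.array([.495,.087,.094])
L=(C-o)@S*1000
for v in range(140,218,3): print(v,' '.join('%d:%.0f,%.0f,%.0f'%(u,*L[v,u]) for u in (290,300,308,316,324,332,340,348)))
E
```

```text
140 290:-25,48,-6 300:-19,45,-36 308:-10,47,-8 316:-3,47,-9 324:4,47,-9 332:10,47,-10 340:19,45,-34 348:24,48,-5
143 290:-25,45,-5 300:-19,42,-35 308:-10,45,-9 316:-3,45,-10 324:4,44,-17 332:10,45,-3 340:17,46,-2 348:24,45,-5
146 290:-25,43,-5 300:-17,43,1 308:-10,43,1 316:-3,43,1 324:3,43,-0 332:10,43,-0 340:17,43,1 348:24,43,-5
149 290:-25,40,-5 300:-17,41,1 308:-10,41,1 316:-3,41,2 324:3,41,1 332:10,41,1 340:17,41,1 348:24,40,-4
152 290:-25,38,-3 300:-17,38,1 308:-10,38,1 316:-3,38,2 324:3,38,2 332:10,39,3 340:17,38,0 348:24,38,-5
155 290:-26,35,-4 300:-17,36,1 308:-10,36,0 316:-3,36,1 324:3,36,2 332:10,36,1 340:17,36,2 348:24,35,-5
158 290:-26,33,-4 300:-17,33,2 308:-10,34,3 316:-3,34,3 324:3,34,2 332:10,34,3 340:17,34,2 348:24,33,-3
161 290:-26,30,-4 300:-18,27,-22 308:-10,31,3 316:-3,31,2 324:3,31,2 332:10,31,3 340:17,31,3 348:24,30,-5
164 290:-26,27,-4 300:-18,25,-20 308:-10,28,2 316:-3,29,4 324:3,29,3 332:10,29,3 340:17,29,3 348:24,28,-3
167 290:-26,25,-3 300:-18,22,-18 308:-10,26,2 316:-3,26,3 324:4,26,2 332:10,26,3 340:17,26,2 348:24,25,-3
170 290:-26,22,-3 300:-18,20,-16 3
[... 1027 characters left out ...]
5,-2,-2
200 290:-26,-4,-0 300:-17,-4,-1 308:-10,-4,-2 316:-3,-4,-1 324:4,-4,-1 332:11,-5,-2 340:18,-4,-0 348:25,-4,-1
203 290:-26,-7,-2 300:-17,-7,-0 308:-10,-7,-1 316:-3,-7,-1 324:4,-7,-1 332:11,-7,-2 340:18,-7,-2 348:25,-7,-3
206 290:-26,-10,-1 300:-17,-9,1 308:-10,-10,-1 316:-3,-10,-1 324:4,-10,-1 332:11,-10,-2 340:18,-10,-2 348:25,-9,-0
209 290:-26,-12,0 300:-17,-12,1 308:-10,-12,-1 316:-3,-13,-2 324:4,-13,-2 332:11,-13,-1 340:18,-13,-2 348:25,-12,-0
212 290:-26,-15,-1 300:-18,-15,-0 308:-10,-16,-2 316:-3,-16,-2 324:6,-52,-107 332:16,-50,-100 340:18,-16,-2 348:25,-15,0
215 290:-26,-17,1 300:-18,-18,0 308:-14,-52,-96 316:-4,-55,-102 324:6,-56,-106 332:16,-53,-96 340:18,-18,-2 348:25,-17,1
```

View pics/wz1.png

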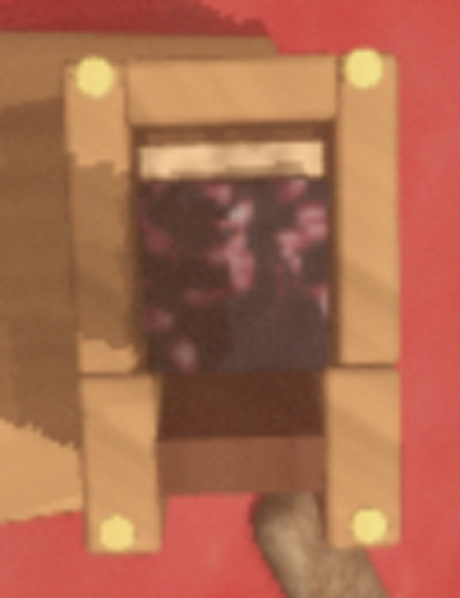

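The enlargement shows the slot mouth between the rails (crop x 160 to 327) and between the stone edge (y 372) and the far wall edge (y 438). I'll put those edges and the pins onto the mouth plane and check them against the other views.

```bash
cat >> h.py <<'E'
def ray(d,u,v):
    o=np.linalg.inv(d['world_to_cam'])[:3,3];r=pts(d,np.array(float(u)),np.array(float(v)),np.array(1.))-o
    return o,r
def onplane(d,u,v,p,n):
    o,r=ray(d,u,v);return o+r*(n@(p-o))/(n@r)
E
python3 - <<'E'
from h import *
w=dict(np.load('wrist.npz'));t=dict(np.load('top1.npz' if 0 else 'top.npz'));s=dict(np.load('side.npz'))
S=bedR();B=bedR(half=0);o=np.array([.495,.087,.094])
# fit mouth plane from depth of rails+wall
C=cloud(w);L=(C-o)@B*1000
m=np.zeros((400,640),bool);m[140:218,287:352]=1
m&=(abs(L[...,2]+1)<3)&((L[...,0]<-20)|(L[...,0]>21.5)|(L[...,1]<-6))
P=C[m];c=P.mean(0);n=np.linalg.svd(P-c)[2][2];n*=np.sign(n[2]);print(m.sum(),c,n.round(3),'tilt',np.degrees(np.arccos(n[2])),'yaw',np.degrees(np.arctan2(-n[1],-n[0])))
n=B[:,2]
def q(u,v,h=0): return (((onplane(w,u,v,c+n*h,n))-o)@B*1000).round(1)
f=lambda x,y:(270+(x+.5)/4.6-.5,105+(y+.5)/4.6-.5)
for nm,x,y in[('pinUL',95,77),('pinUR',364,68),('pinLL',117,533),('pinLR',369,526),('slotL',160,400),('slotR',326,400),('wallL',200,438),('wallR',300,437)]: print(nm,q(*f(x,y)))
print('stone edge',q(*f(180,372),6),q(*f(300,372),6))
E
```

```text
1796 [0.49472161 0.0948297  0.09127244] [-0.492  0.085  0.867] tilt 29.921528507481227 yaw -9.764769049098724
pinUL [-25.   63.4  -1.3]
pinUR [24.2 65.1 -1.3]
pinLL [-22.  -22.7  -1.3]
pinLR [ 27.  -21.2  -1.3]
slotL [-13.5   3.5  -1.3]
slotR [18.2  3.6 -1.3]
wallL [-5.8 -3.9 -1.3]
wallR [13.4 -3.7 -1.3]
stone edge [ 203.6  851.  5998.7] [-319.3  849.5 5998.7]
```

```bash
python3 - <<'E'
from h import *
# pins in side view vs wrist
s=dict(np.load('side.npz'))
d=vision.read_camera('wrist');w=d
n=bedR(half=0)[:,2]
def mask(d,box):
    h=cv2.cvtColor(d['img'],cv2.COLOR_RGB2HSV);m=cv2.inRange(h,(22,90,170),(34,255,255));k=np.zeros_like(m);x0,y0,x1,y1=box;k[y0:y1,x0:x1]=m[y0:y1,x0:x1]
    N,_,st,ce=cv2.connectedComponentsWithStats(k);return [(ce[i].round(1).tolist(),int(st[i,4])) for i in range(1,N) if st[i,4]>3]
print('wrist',mask(w,(270,105,370,235)));print('side',mask(s,(235,200,345,330)))
E
```

```text
wrist [([348.3, 119.2], 47), ([290.0, 121.0], 45), ([295.0, 220.2], 28), ([349.6, 218.6], 33)]
side [([294.5, 274.5], 4), ([332.2, 276.4], 5)]
```

```bash
python3 - <<'E'
import re
s=open('h.py').read().replace('radians(-13.5)','radians(-11.5)');open('h.py','w').write(s)
from h import *
w=dict(np.load('wrist.npz'));t=dict(np.load('top.npz'));s=dict(np.load('side.npz'))
B0=bedR(np.radians(-13.5),half=0);o=np.array([.495,.087,.094]);M=o+B0@np.array([2.35,2.7,-1.3])/1000
print('mouth',M.round(4))
B=bedR(half=0);n=B[:,2]
f=lambda x,y:(270+(x+.5)/4.6-.5,105+(y+.5)/4.6-.5)
for nm,x,y,h in[('stL',180,372,.006),('stR',300,372,.006),('wall',250,438,0),('sL',160,400,0),('sR',326,400,0),('UL',93,75,0),('UR',364,68,0),('LL',117,533,0),('LR',369,526,0)]:
    print(nm,((onplane(w,*f(x,y),M+n*h,n)-M)@B*1000).round(1))
# draw mouth rect in side & top
for nm,d,bx in(('top',t,(225,150,305,235)),('side',s,(235,220,345,325))):
    x0,y0,x1,y1=bx;k=6
    im=cv2.resize(d['img'][y0:y1,x0:x1,::-1],None,fx=k,fy=k,interpolation=cv2.INTER_CUBIC)
    def pr(p):
        c=d['world_to_cam']@np.append(p,1);K=d['K'];return int((K[0,0]*c[0]/-c[2]+K[0,2]-x0+.5)*k),int((K[1,1]*-c[1]/-c[2]+K[1,2]-y0+.5)*k)
    c=[pr(M+B@np.array(v)) for v in[(-.016,-.0065,0),(.016,-.0065,0),(.016,.0065,0),(-.016,.0065,0)]]
    cv2.polylines(im,[np.array(c)],True,(0,255,0),1)
    cv2.imwrite('pics/chk_%s.png'%nm,im)
E
```

```text
mouth [0.4982 0.089  0.094 ]
stL [-11.6   7.5   6. ]
stR [10.7  6.9  6. ]
wall [ 1.2 -6.6 -0. ]
sL [-15.8   1.3  -0. ]
sR [15.9  0.4 -0. ]
UL [-25.8  61.7   0. ]
UR [23.6 61.6 -0. ]
LL [-25.1 -24.8   0. ]
LR [ 23.9 -24.8  -0. ]
```

View pics/chk_top.png

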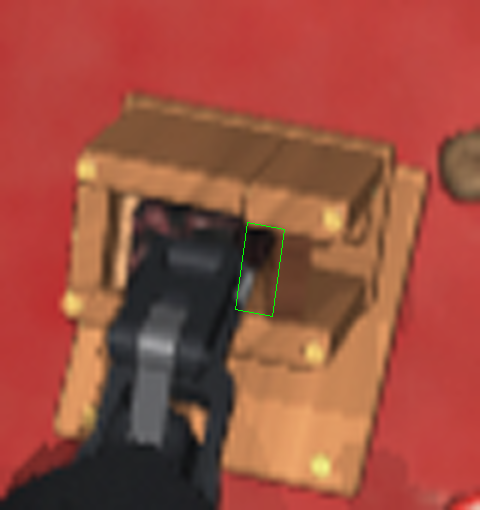

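View pics/chk_side.png

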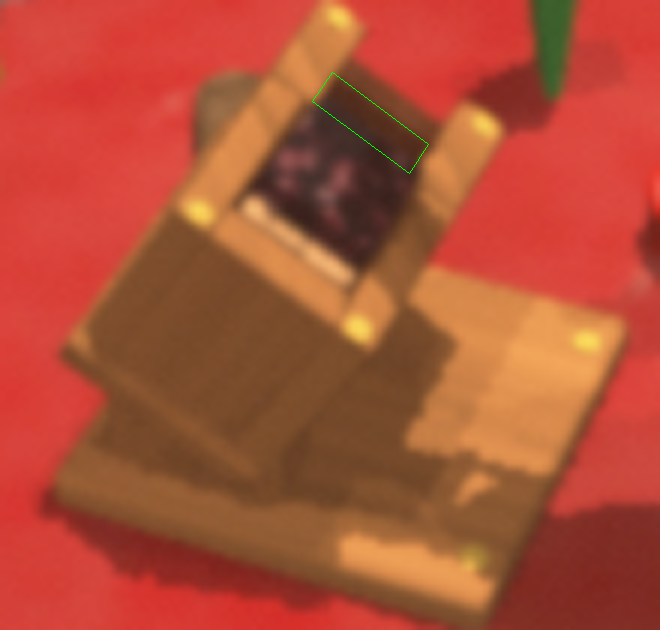

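The mouth outline lands right in both views: mouth centre is at about (0.498, 0.089, 0.094), yaw -11.5°. Now I'll plan the grasp.

```bash
python3 - <<'E'
from h import *
d=vision.read_camera('side');C=cloud(d);
m=(C[...,2]>.03)&(C[...,2]<.1)&(abs(C[...,0]-.46)<.05)&(abs(C[...,1]+.13)<.05)
P=C[m]; print('pink',P[P[:,0]<.495].min(0),P[P[:,0]<.495].max(0))
y=np.radians(2.3);Rm=np.stack([[0,0,-1],[np.cos(y),np.sin(y),0],[np.sin(y),-np.cos(y),0]],1)
print(np.linalg.det(Rm)); plan([.539,-.1335,.17],Rm)
E
```

```text
pink [ 0.4436871  -0.15460835  0.03020022] [ 0.4664806  -0.12826219  0.08754256]
0.9999999999999999
t 2.0 travel [0.0613, 0.1191, 0.202] dr [-0.2387, -0.0281, -0.5349] rows 4.8
 eef [0.4436 0.0891 0.1809] F [0.35 0.24 0.31] open 1.001 q [-0.03 -0.49  2.45 -0.    0.65  0.18]
```

Request:
play_rows(
  claw=[75,75,75,75,75,75,75,75],
  travel=[
    [0.0613,0.1191,0.202],
    [0.0613,0.1191,0.202],
    [0.0613,0.1191,0.202],
    [0.0613,0.1191,0.202],
    [0.0613,0.1191,0.202],
    [0.0613,0.1191,0.202],
    [0.0613,0.1191,0.202],
    [0.0613,0.1191,0.202],
  ],
  dr=[
    [-0.239,-0.028,-0.535],
    [-0.239,-0.028,-0.535],
    [-0.239,-0.028,-0.535],
    [-0.239,-0.028,-0.535],
    [-0.239,-0.028,-0.535],
    [-0.239,-0.028,-0.535],
    [-0.239,-0.028,-0.535],
    [-0.239,-0.028,-0.535],
  ],
)

```text
time: 2.8
eef_pos: [0.5385, -0.1323, 0.1696]
tcp_rot: [0.489, 0.511, -0.49, 0.51]
contact_force: [-0.3, 0.4, 1.1]
opening: 0.703
```

```bash
python3 - <<'E'
from h import *
y=np.radians(2.3);Rm=np.stack([[0,0,-1],[np.cos(y),np.sin(y),0],[np.sin(y),-np.cos(y),0]],1)
plan([.539,-.1335,.058],Rm)
w=cam('wrist','w2.png');C=cloud(w)
m=(C[...,2]>.08)&(C[...,2]<.1)&(abs(C[...,0]-.539)<.04)&(abs(C[...,1]+.1335)<.035)
P=C[m];print(m.sum(),P.mean(0),cv2.minAreaRect((P[P[:,2]>.088][:,:2]*1000).astype(np.float32)))
E
```

```text
t 2.8 travel [0.1116, 0.0006, 0.0013] dr [0.0013, -0.0008, 0.001] rows 2.2
 eef [ 0.5385 -0.1323  0.1696] F [-0.34  0.36  1.07] open 0.703 q [-0.42  0.08  1.93  0.    1.13 -0.47]
854 [ 0.54084405 -0.1343905   0.09170716] ((541.0175170898438, -135.61703491210938), (23.606735229492188, 22.437238693237305), 1.8165961503982544)
```

View pics/w2.png

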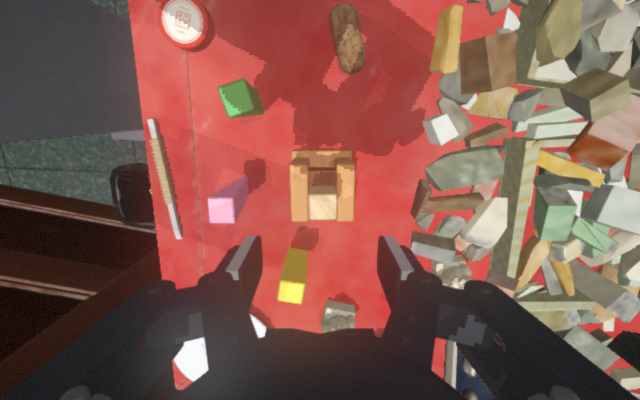

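The wedge head is at (323,205), centred between the fingers, with its wide faces as assumed. I'll go down and grip.

Request:
play_rows(
  claw=[75,75,75,75,75,75,75,75,255,255,255,255,255,255,255,255],
  travel=[
    [0.03,0.0015,0.0023],
    [0.06,0.0015,0.0023],
    [0.085,0.0015,0.0023],
    [0.105,0.0015,0.0023],
    [0.1115,0.0015,0.0023],
    [0.1115,0.0015,0.0023],
    [0.1115,0.0015,0.0023],
    [0.1115,0.0015,0.0023],
    [0.1115,0.0015,0.0023],
    [0.1115,0.0015,0.0023],
    [0.1115,0.0015,0.0023],
    [0.1115,0.0015,0.0023],
    [0.1115,0.0015,0.0023],
    [0.1115,0.0015,0.0023],
    [0.1115,0.0015,0.0023],
    [0.1115,0.0015,0.0023],
  ],
  dr=[
    [0,0,0],
    [0,0,0],
    [0,0,0],
    [0,0,0],
    [0,0,0],
    [0,0,0],
    [0,0,0],
    [0,0,0],
    [0,0,0],
    [0,0,0],
    [0,0,0],
    [0,0,0],
    [0,0,0],
    [0,0,0],
    [0,0,0],
    [0,0,0],
  ],
  force=40,
)

```text
time: 4.45
eef_pos: [0.5402, -0.1344, 0.059]
tcp_rot: [0.489, 0.511, -0.489, 0.51]
contact_force: [-2.4, 0.5, 5.2]
opening: 0.275
```

```bash
python3 - <<'E'
from h import *
y=np.radians(2.3);Rm=np.stack([[0,0,-1],[np.cos(y),np.sin(y),0],[np.sin(y),-np.cos(y),0]],1)
plan([.539,-.1335,.058],Rm)
s=cam('side');b=cv2.resize(s['img'][140:240,250:370,::-1],None,fx=5,fy=5,interpolation=cv2.INTER_CUBIC);cv2.imwrite('pics/s3.png',b)
E
```

```text
t 4.45 travel [0.001, -0.0011, -0.001] dr [0.002, -0.0001, 0.0003] rows 0.0
 eef [ 0.5402 -0.1344  0.059 ] F [-2.45  0.49  5.21] open 0.275 q [-0.43  0.24  1.98 -0.    0.92 -0.47]
```

View pics/s3.png

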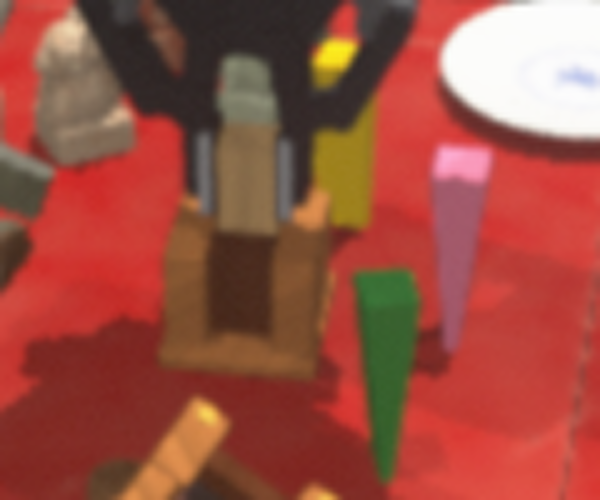

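The wedge is held, with an opening of about 23.4 mm. I'll lift it straight up.

Request:
play_rows(
  claw=[255,255,255,255,255,255,255],
  travel=[
    [-0.02,0,0],
    [-0.05,0,0],
    [-0.08,0,0],
    [-0.11,0,0],
    [-0.14,0,0],
    [-0.14,0,0],
    [-0.14,0,0],
  ],
  dr=[
    [0,0,0],
    [0,0,0],
    [0,0,0],
    [0,0,0],
    [0,0,0],
    [0,0,0],
    [0,0,0],
  ],
)

```text
time: 5.2
eef_pos: [0.5403, -0.1344, 0.1987]
tcp_rot: [0.489, 0.51, -0.489, 0.511]
contact_force: [0.9, 1.0, -0.9]
opening: 0.275
```

```bash
python3 - <<'E'
from h import *
st=ctrl.get_state();Rt=R.from_quat(st['tcp_rot']).as_matrix();p=st['eef_pos'];print(p,st['opening'])
s=cam('side')
def pr(d,q):
    c=d['world_to_cam']@np.append(q,1);K=d['K'];return K[0,0]*c[0]/-c[2]+K[0,2],K[1,1]*-c[1]/-c[2]+K[1,2]
x,y=pr(s,p);print(x,y);x0,y0=int(x)-60,max(int(y)-60,0)
b=cv2.resize(s['img'][y0:y0+120,x0:x0+120,::-1],None,fx=5,fy=5,interpolation=cv2.INTER_CUBIC);cv2.imwrite('pics/s4.png',b)
C=cloud(s);L=(C-p)@Rt*1000
m=(abs(L[...,1])<14)&(abs(L[...,2])<16)&(L[...,0]>-30)&(L[...,0]<80)
for a in range(-35,75,5):
    k=m&(abs(L[...,0]-a)<2.5)
    if k.sum()>2: print(a,k.sum(),'y',L[k][:,1].min().round(1),L[k][:,1].max().round(1),'z',np.median(L[k][:,2]).round(1))
E
```

```text
[ 0.5402601  -0.13438816  0.19867099] 0.27518356576796643
298.23357578294656 117.50801308114463
-30 21 y -12.2 13.4 z -10.6
-25 39 y -12.6 13.3 z -10.5
-20 36 y -13.9 13.0 z -10.0
-15 37 y -12.3 13.4 z -9.9
-10 40 y -12.1 13.1 z -8.9
-5 31 y -12.0 13.4 z -7.9
0 36 y -13.1 10.5 z -8.1
5 32 y -13.5 11.0 z -7.0
10 30 y -13.4 10.8 z -6.1
15 30 y -13.4 9.4 z -6.4
20 27 y -13.4 9.1 z -5.1
25 31 y -13.3 9.6 z -5.2
30 29 y -12.9 9.7 z -4.4
35 31 y -13.4 10.0 z -4.5
40 27 y -13.2 10.1 z -2.9
45 28 y -13.1 9.9 z -2.9
50 19 y -12.9 10.1 z -1.7
```

View pics/s4.png

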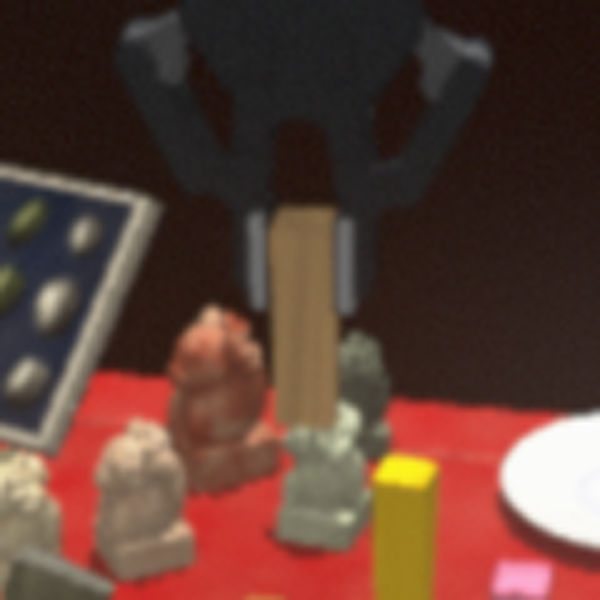

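The wedge hangs straight, its tip about 52 mm beyond the TCP and centred to about 1 mm. Next I'll go above the slot.

```bash
cat >> h.py <<'E'
M=np.array([.4982,.089,.094]);S=bedR();TR=toolR(S)
E
python3 - <<'E'
from h import *
plan(M+.095*S[:,2],TR)
E
```

```text
t 5.25 travel [0.0219, -0.0801, -0.2263] dr [0.2093, 0.0374, 0.5349] rows 4.8
 eef [ 0.5395 -0.134   0.1973] F [-0.47  0.42 -1.16] open 0.273 q [-0.43  0.06  1.9   0.    1.18 -0.47]
```

Request:
play_rows(
  claw=[255,255,255,255,255,255,255,255,255,255],
  travel=[
    [0.003,-0.01,-0.03],
    [0.006,-0.022,-0.066],
    [0.01,-0.036,-0.106],
    [0.014,-0.05,-0.146],
    [0.018,-0.066,-0.186],
    [0.022,-0.0801,-0.2263],
    [0.022,-0.0801,-0.2263],
    [0.022,-0.0801,-0.2263],
    [0.022,-0.0801,-0.2263],
    [0.022,-0.0801,-0.2263],
  ],
  dr=[
    [0.03,0.005,0.07],
    [0.06,0.011,0.16],
    [0.1,0.018,0.25],
    [0.135,0.025,0.35],
    [0.175,0.031,0.44],
    [0.209,0.037,0.535],
    [0.209,0.037,0.535],
    [0.209,0.037,0.535],
    [0.209,0.037,0.535],
    [0.209,0.037,0.535],
  ],
)

```text
time: 6.25
eef_pos: [0.4511, 0.0875, 0.1762]
tcp_rot: [0.666, 0.319, -0.379, 0.558]
contact_force: [0.3, -0.4, -0.6]
opening: 0.277
```

```bash
python3 - <<'E'
from h import *
plan(M+.068*S[:,2],TR)
s=cam('side');b=cv2.resize(s['img'][200:310,240:350,::-1],None,fx=5.4,fy=5.4,interpolation=cv2.INTER_CUBIC);cv2.imwrite('pics/s5.png',b)
w=cam('wrist','w5.png')
st=ctrl.get_state();Rt=R.from_quat(st['tcp_rot']).as_matrix();p=st['eef_pos']
def prj(d,q):
    c=d['world_to_cam']@np.append(q,1);K=d['K'];return np.round([K[0,0]*c[0]/-c[2]+K[0,2],K[1,1]*-c[1]/-c[2]+K[1,2]],1)
print('tip expected px side',prj(s,p+Rt@[.052,0,0]),'wrist',prj(w,p+Rt@[.052,0,0]),'mouth',prj(w,M),prj(s,M))
E
```

```text
t 6.25 travel [0.0268, -0.0014, -0.0011] dr [-0.0016, 0.0015, -0.0004] rows 0.5
 eef [0.4511 0.0875 0.1762] F [ 0.3  -0.4  -0.62] open 0.277 q [-0.04 -0.46  2.44  0.04  0.63  0.11]
tip expected px side [309.5 222.4] wrist [318.9 213.2] mouth [317.5 195.1] [296.4 240. ]
```

View pics/s5.png

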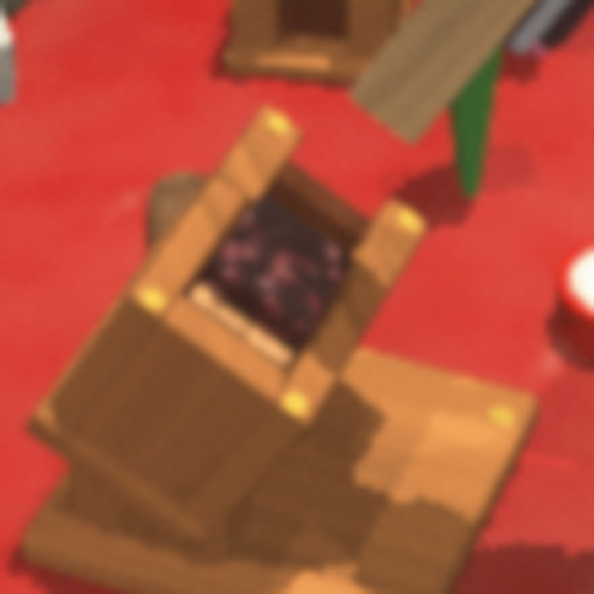

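View pics/w5.png

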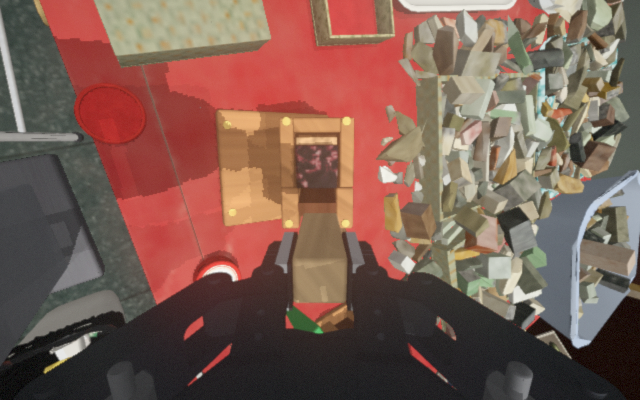

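The tip sits where predicted (side view about (311,222), wrist about (318,213)), above the slot and in line with it. I'll insert it slowly.

Request:
play_rows(
  claw=[255,255,255,255,255,255,255,255,255,255],
  travel=[
    [0.01,-0.0007,-0.0011],
    [0.02,-0.0007,-0.0011],
    [0.027,-0.0007,-0.0011],
    [0.033,-0.0007,-0.0011],
    [0.039,-0.0007,-0.0011],
    [0.045,-0.0007,-0.0011],
    [0.05,-0.0007,-0.0011],
    [0.055,-0.0007,-0.0011],
    [0.06,-0.0007,-0.0011],
    [0.06,-0.0007,-0.0011],
  ],
  dr=[
    [0,0,0],
    [0,0,0],
    [0,0,0],
    [0,0,0],
    [0,0,0],
    [0,0,0],
    [0,0,0],
    [0,0,0],
    [0,0,0],
    [0,0,0],
  ],
)

```text
time: 7.35
eef_pos: [0.4808, 0.0888, 0.1235]
tcp_rot: [0.665, 0.32, -0.38, 0.557]
contact_force: [-0.3, 0.0, -0.0]
opening: 0.273
```

```bash
python3 - <<'E'
from h import *
plan(M+.020*S[:,2],TR)
s=cam('side');b=cv2.resize(s['img'][200:310,240:350,::-1],None,fx=5.4,fy=5.4,interpolation=cv2.INTER_CUBIC);cv2.imwrite('pics/s6.png',b)
w=cam('wrist','w6.png')
E
```

```text
t 7.35 travel [0.0142, -0.0, -0.0001] dr [-0.0018, 0.0018, 0.001] rows 0.3
 eef [0.4808 0.0888 0.1235] F [-0.35  0.   -0.03] open 0.273 q [-0.04 -0.27  2.42  0.04  0.46  0.11]
```

View pics/s6.png

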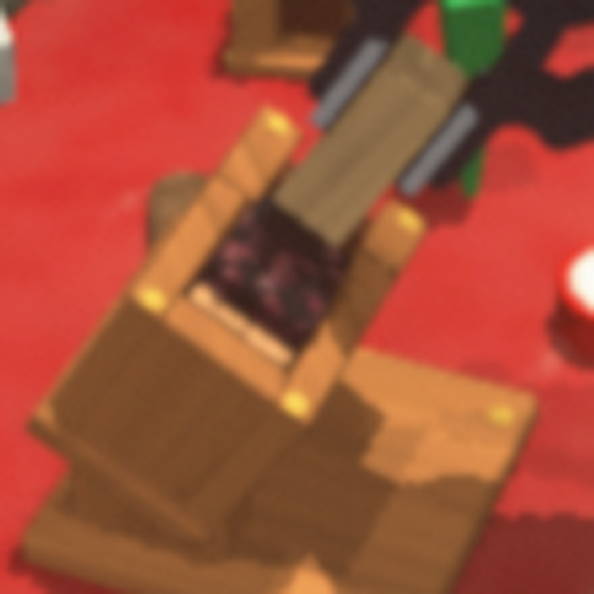

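View pics/w6.png

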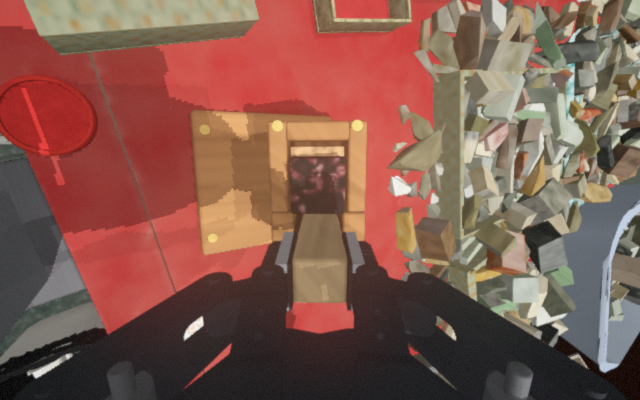

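The tip is in the slot with no force. I'll continue to about 34 mm deep.

Request:
play_rows(
  claw=[255,255,255,255,255],
  travel=[
    [0.005,0,0],
    [0.009,0,0],
    [0.013,0,0],
    [0.016,0,0],
    [0.016,0,0],
  ],
  dr=[
    [0,0,0],
    [0,0,0],
    [0,0,0],
    [0,0,0],
    [0,0,0],
  ],
)

```text
time: 7.95
eef_pos: [0.4899, 0.0897, 0.1107]
tcp_rot: [0.666, 0.319, -0.379, 0.557]
contact_force: [2.9, 6.3, -1.3]
opening: 0.275
```

Request:
play_rows(
  claw=[150,120,100,100,100,100,100,100],
  travel=[
    [0,0,0],
    [0,0,0],
    [0,0,0],
    [0,0,0],
    [0,0,0],
    [0,0,0],
    [0,0,0],
    [0,0,0],
  ],
  dr=[
    [0,0,0],
    [0,0,0],
    [0,0,0],
    [0,0,0],
    [0,0,0],
    [0,0,0],
    [0,0,0],
    [0,0,0],
  ],
)

```text
time: 8.75
eef_pos: [0.4899, 0.0896, 0.1107]
tcp_rot: [0.666, 0.319, -0.379, 0.557]
contact_force: [0.7, 0.0, -0.7]
opening: 0.606
```

```bash
python3 - <<'E'
from h import *
plan(M+.016*S[:,2],TR)
s=cam('side');b=cv2.resize(s['img'][200:310,240:350,::-1],None,fx=5.4,fy=5.4,interpolation=cv2.INTER_CUBIC);cv2.imwrite('pics/s7.png',b)
w=cam('wrist','w7.png')
for d in(s,w):
    L=(cloud(d)-M)@S*1000
    m=(abs(L[...,0])<18)&(abs(L[...,1])<16)&(L[...,2]>12)&(L[...,2]<62)
    for a in range(12,60,6):
        k=m&(abs(L[...,2]-a)<3)
        if k.sum()>5: print(a,k.sum(),'x',np.percentile(L[k][:,0],[3,97]).round(1),'y',np.percentile(L[k][:,1],[3,97]).round(1))
E
```

```text
t 8.75 travel [0.0026, -0.0012, 0.0009] dr [-0.0023, -0.0001, -0.0017] rows 0.1
 eef [0.4899 0.0896 0.1107] F [ 0.67  0.01 -0.67] open 0.606 q [-0.03 -0.22  2.4   0.05  0.42  0.1 ]
12 20 x [-14.5   7. ] y [ 8. 12.]
18 47 x [-15.5   7.7] y [ 7.2 11.7]
24 46 x [-14.3   8.2] y [ 6.4 11.3]
30 43 x [-14.7   7.8] y [ 3.8 12.3]
36 48 x [-14.3   8.1] y [ 0.9 12.7]
42 50 x [-15.5   7.6] y [10.2 13.6]
48 143 x [-15.2   6.9] y [-7.1 13.1]
12 67 x [-13.2   8.3] y [7.3 8.4]
18 151 x [-13.4   8.4] y [7.9 9.1]
24 168 x [-13.5   8.4] y [8.5 9.6]
30 185 x [-14.    8.1] y [ 9.  10.3]
36 211 x [-13.8   8.3] y [ 9.6 10.9]
42 317 x [-15.    8.5] y [-10.5  11.5]
48 2253 x [-14.    7.9] y [-9.1 10.8]
```

View pics/s7.png

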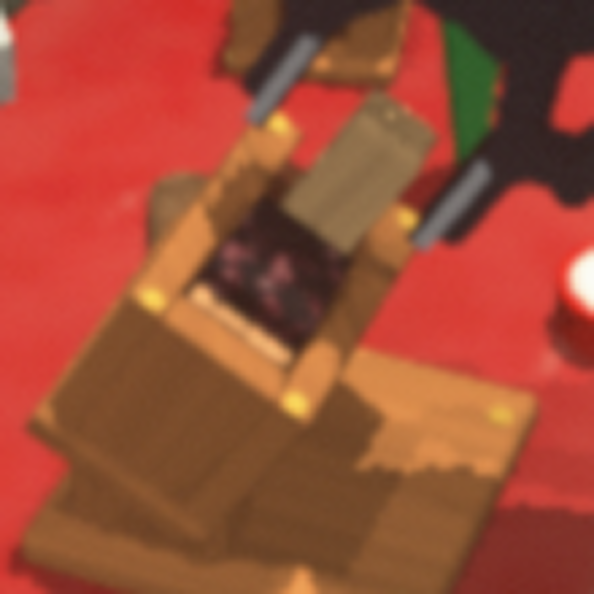

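View pics/w7.png

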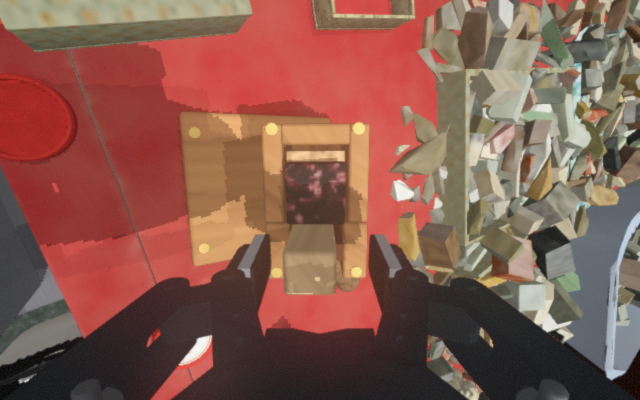

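The wedge is released and stands in the slot. Its head is about 48 mm out (tip about 37 mm deep), x is about -3 mm and y about 0.5 mm, and it is straight. Next I'll retract and shut the fingers.

Request:
play_rows(
  claw=[100,100,100,200,255,255,255,255,255,255],
  travel=[
    [-0.02,0,0],
    [-0.04,0,0],
    [-0.06,0,0],
    [-0.06,0,0],
    [-0.06,0,0],
    [-0.06,0,0],
    [-0.06,0,0],
    [-0.06,0,0],
    [-0.06,0,0],
    [-0.06,0,0],
  ],
  dr=[
    [0,0,0],
    [0,0,0],
    [0,0,0],
    [0,0,0],
    [0,0,0],
    [0,0,0],
    [0,0,0],
    [0,0,0],
    [0,0,0],
    [0,0,0],
  ],
)

```text
time: 9.85
eef_pos: [0.4592, 0.0895, 0.1619]
tcp_rot: [0.666, 0.319, -0.379, 0.557]
contact_force: [-0.6, 0.3, -0.4]
opening: 0.0
```

```bash
python3 - <<'E'
from h import *
plan(M+S@np.array([-.003,.0005,.052]),TR)
w=cam('wrist','w8.png');s=cam('side')
for d in(s,w):
    L=(cloud(d)-M)@S*1000
    m=(abs(L[...,0])<18)&(abs(L[...,1])<14)&(L[...,2]>43)&(L[...,2]<55);print(m.sum(),np.median(L[m],0),np.percentile(L[m],[3,97],axis=0).round(1).tolist())
E
```

```text
t 9.85 travel [0.0263, -0.0039, 0.0004] dr [-0.0024, -0.0001, -0.001] rows 0.5
 eef [0.4592 0.0895 0.1619] F [-0.64  0.28 -0.39] open 0.0 q [-0.04 -0.41  2.44  0.04  0.58  0.11]
160 [-3.93890069  5.40661883 47.37462123] [[-15.4, -6.9, 43.8], [7.2, 13.5, 49.2]]
1004 [-4.26458341  3.28548557 46.75870541] [[-14.4, -8.1, 44.4], [7.9, 11.2, 48.0]]
```

View pics/w8.png

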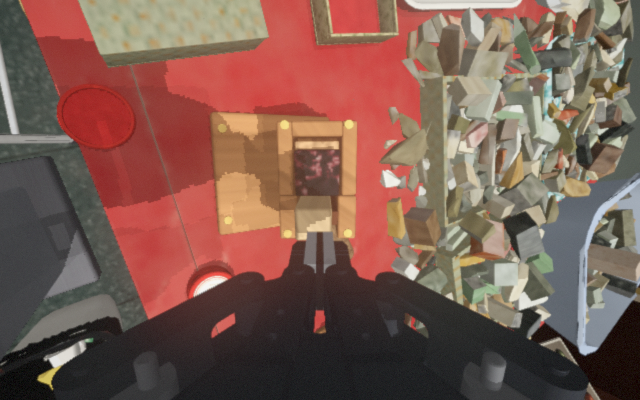

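The shut fingers point at the wedge's head. I'll approach to just above it, then press in small steps.

Request:
play_rows(
  claw=[255,255,255,255,255,255,255,255,255,255],
  travel=[
    [0.008,-0.0043,0],
    [0.017,-0.0043,0],
    [0.024,-0.0043,0],
    [0.027,-0.0043,0],
    [0.029,-0.0043,0],
    [0.031,-0.0043,0],
    [0.033,-0.0043,0],
    [0.035,-0.0043,0],
    [0.036,-0.0043,0],
    [0.036,-0.0043,0],
  ],
  dr=[
    [0,0,0],
    [0,0,0],
    [0,0,0],
    [0,0,0],
    [0,0,0],
    [0,0,0],
    [0,0,0],
    [0,0,0],
    [0,0,0],
    [0,0,0],
  ],
)

```text
time: 10.95
eef_pos: [0.4744, 0.0904, 0.1296]
tcp_rot: [0.667, 0.319, -0.378, 0.558]
contact_force: [-0.9, 2.0, 3.2]
opening: -0.001
```

```bash
cat > q.py <<'E'
from h import *
st=ctrl.get_state();print('slot-frame tcp',(S.T@(st['eef_pos']-M)*1000).round(1),'F slot',(S.T@st['contact_force']).round(1))
plan(M+S@np.array([-.0035,.001,.030]),TR)
E
python3 q.py
```

```text
slot-frame tcp [-2.6  1.1 42.7] F slot [0.5 2.2 3.2]
t 10.95 travel [0.0127, -0.0009, 0.0002] dr [-0.0024, -0.0006, -0.0027] rows 0.3
 eef [0.4744 0.0904 0.1296] F [-0.93  2.04  3.21] open -0.001 q [-0.03 -0.3   2.43  0.04  0.48  0.11]
```

Request:
play_rows(
  claw=[255,255,255,255,255,255,255,255,255],
  travel=[
    [0.002,-0.0005,0],
    [0.004,-0.0005,0],
    [0.006,-0.0005,0],
    [0.008,-0.0005,0],
    [0.01,-0.0005,0],
    [0.012,-0.0005,0],
    [0.013,-0.0005,0],
    [0.013,-0.0005,0],
    [0.013,-0.0005,0],
  ],
  dr=[
    [0,0,0],
    [0,0,0],
    [0,0,0],
    [0,0,0],
    [0,0,0],
    [0,0,0],
    [0,0,0],
    [0,0,0],
    [0,0,0],
  ],
)

```text
time: 11.85
eef_pos: [0.4819, 0.0914, 0.1202]
tcp_rot: [0.668, 0.318, -0.377, 0.558]
contact_force: [-7.3, 5.6, 11.4]
opening: 0.001
```

```bash
python3 q.py
```

```text
slot-frame tcp [-1.2  2.3 30.8] F slot [-1.4  5.5 13.5]
t 11.85 travel [0.0008, -0.0023, 0.0013] dr [-0.0028, -0.0026, -0.006] rows 0.1
 eef [0.4819 0.0914 0.1202] F [-7.3   5.61 11.44] open 0.001 q [-0.03 -0.26  2.42  0.05  0.45  0.11]
```

The force is 13.5 N with the head about 31 mm out. I'll press a little further to find the stop.

Request:
play_rows(
  claw=[255,255,255,255,255],
  travel=[
    [0.002,-0.0015,0.001],
    [0.003,-0.002,0.001],
    [0.004,-0.002,0.001],
    [0.005,-0.002,0.001],
    [0.005,-0.002,0.001],
  ],
  dr=[
    [0,0,0],
    [0,0,0],
    [0,0,0],
    [0,0,0],
    [0,0,0],
  ],
)

```text
time: 12.35
eef_pos: [0.4837, 0.0915, 0.1195]
tcp_rot: [0.668, 0.318, -0.376, 0.558]
contact_force: [-36.5, 0.2, 42.4]
opening: 0.002
```

```bash
python3 q.py
```

```text
slot-frame tcp [-0.   2.6 29.3] F slot [-9.8 -1.3 55.1]
t 12.35 travel [-0.0007, -0.0035, 0.0016] dr [-0.0009, -0.0038, -0.0075] rows 0.1
 eef [0.4837 0.0915 0.1195] F [-36.51   0.2   42.39] open 0.002 q [-0.03 -0.26  2.42  0.05  0.44  0.1 ]
```

The force jumped to 55 N at 29.3 mm, so that is the hard stop and the wedge is home. I'll back off.

Request:
play_rows(
  claw=[255,255,255,255,255,255,255,255],
  travel=[
    [-0.005,0,0],
    [-0.02,0,0],
    [-0.035,0,0],
    [-0.05,0,0],
    [-0.06,0,0],
    [-0.06,0,0],
    [-0.06,0,0],
    [-0.06,0,0],
  ],
  dr=[
    [0,0,0],
    [0,0,0],
    [0,0,0],
    [0,0,0],
    [0,0,0],
    [0,0,0],
    [0,0,0],
    [0,0,0],
  ],
)

```text
time: 13.15
eef_pos: [0.4524, 0.091, 0.1698]
tcp_rot: [0.667, 0.319, -0.376, 0.558]
contact_force: [-0.5, 0.3, -1.1]
opening: 0.001
```

```bash
python3 q.py; python3 - <<'E'
from h import *
w=cam('wrist','w9.png');s=cam('side')
for d in(s,w):
    L=(cloud(d)-M)@S*1000
    m=(abs(L[...,0])<20)&(abs(L[...,1])<14)&(L[...,2]>22)&(L[...,2]<40);print(m.sum(),np.median(L[m],0),np.percentile(L[m],[3,97],axis=0).round(1).tolist())
    P=L[m&(L[...,2]>25)&(L[...,2]<36)];
b=cv2.resize(s['img'][200:310,240:370,::-1],None,fx=5.4,fy=5.4,interpolation=cv2.INTER_CUBIC);cv2.imwrite('pics/s9.png',b)
C=cloud(s)
print('tin',C[250,355],'pebble see top');t=cam('top','top9.png');C=cloud(t)
for u,v in((312,175),(307,241)):print(C[v,u].round(4))
E
```

```text
slot-frame tcp [-1.3  2.1 88.6] F slot [-1.   0.1 -0.7]
t 13.15 travel [0.0585, -0.0026, 0.0013] dr [-0.001, -0.0033, -0.0058] rows 1.2
 eef [0.4524 0.091  0.1698] F [-0.47  0.28 -1.07] open 0.001 q [-0.03 -0.45  2.44  0.04  0.6   0.11]
153 [-0.75163988  6.66637149 30.28698055] [[-12.5, -5.9, 23.5], [10.2, 13.7, 32.0]]
961 [-0.29582264  3.60368122 29.50870598] [[-11.4, -7.9, 26.4], [10.9, 13.0, 31.0]]
tin [0.40906561 0.00657108 0.01790176] pebble see top
[0.5578 0.0044 0.0139]
[0.4102 0.0126 0.0175]
```

View pics/s9.png

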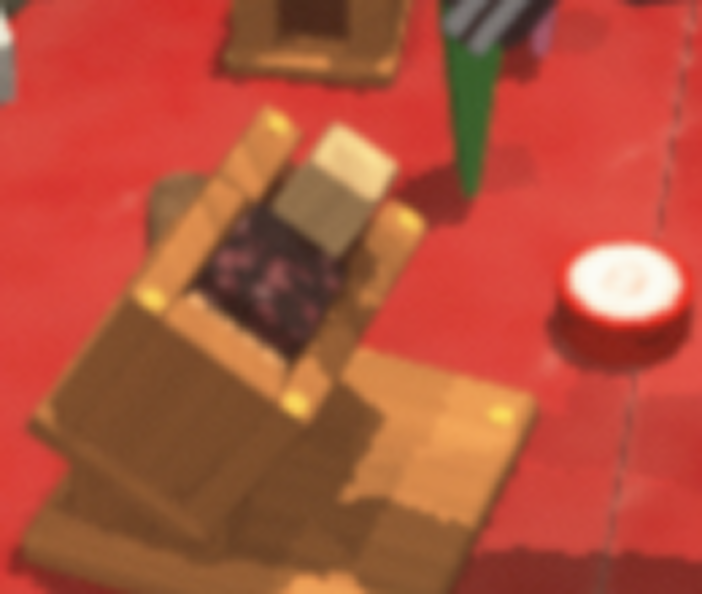

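View pics/top9.png

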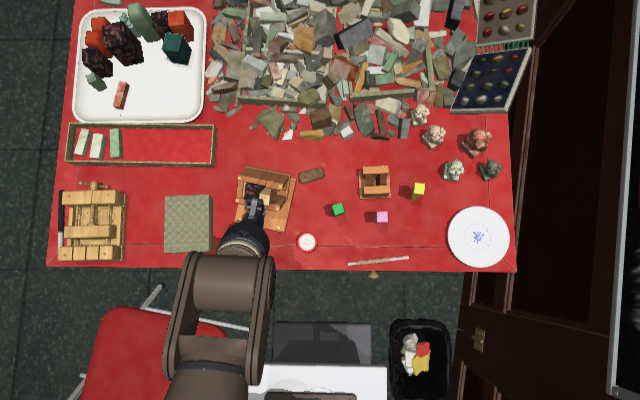

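The wedge is home and centred with its head about 30 mm out. The cork is squeezed, the robot is clear, and the tin and pebble haven't moved.

```bash
python3 -c "
from h import *
print(ctrl.sign_off())"
```

```text
the job is handed in; nothing more can be done
None
```

I took the wedge from its rack, stood it in the slot beside the stone, let go, and tapped it home with shut fingers. The job was handed in at about 13 s of robot time, with no verdict reported.

- **Started loose:** after I let go, the wedge stood with its head about 48 mm out of the mouth and its tip about 37 mm deep. It was straight, about 3 mm off the slot's axis lengthwise.
- **Driven home:** the force rose to 13.5 N with the head about 31 mm out, then jumped to 55 N at about 29 mm, so it had reached the stop.
- **Last checks after backing off:**
  - The head stayed at about 30 mm out, so the tip is about 55 mm deep.
  - It is within 1 mm of the axis lengthwise. Across the slot I only checked roughly, but the head looked centred within a few mm.
  - The tool feels no contact force.
  - The tin and pebble are where they were.
- **Not measured:** the press of the wedge on the stone. I judge it tight from the tapping force, the stop and the head staying put.
- **Disagreements:** the plane fit gave the bed's yaw as -9.8° and the foot outline gave -13.5°. I used -11.5° from the brass pins, and the insertion fitted. The side camera showed the held wedge about 1.7 mm off the finger centre, within calibration error.

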